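Tack down the sole pads of an upturned shoe

TASK

A shoe lies upside down on the bench board with three rubber sole pads standing slightly proud. With the fingertips, press each pad lightly until it gives a little and stays down: first the heel pad, next the toe pad, and last the small pad in the middle. Leave the shoe lying where it is, do not lift it or press hard, and leave the tools beside it alone.

Things in the scene. Friction and masses are not known exactly. Their poses are not given: they have to be found in the camera images.
- shoe: Black shoe of about 0.85 kg, 266 x 88 mm, loose, sole up: collar on the board, toe on a wooden rest. Origin on the board's top (15 mm above the table) under its middle; x from heel to toe, z up. The pale sole is level, 93 mm above the origin; from x = -128 to -58 mm a pale heel block rises to 108 mm. The three pads are of one dark rubber. The shoe may point any way round.
- heel_pad_top (a point): Centre of the top face of the heel pad; z out of the face (up); moves down with the pad. Short D-shaped pad, 60 mm long and 55 mm wide, on the raised heel block at the narrower end of the shoe. Not pressed yet, its top lies 119 mm above the shoe's origin, at shoe x = -93 mm, y = 0 mm.
- toe_pad_top (a point): Centre of the top face of the toe pad; z out of the face (up); moves down with the pad. The largest pad, rounded, 83 mm long and 75 mm wide, on the broad front of the sole. Not pressed yet, its top lies 104 mm above the shoe's origin, at shoe x = 85 mm, y = -3 mm.
- middle_pad_top (a point): Centre of the top face of the middle pad; z out of the face (up); moves down with the pad. The smallest pad, a rectangle 40 mm long and 34 mm wide, alone on the bare pale sole between the other two. Not pressed yet, its top lies 104 mm above the shoe's origin, at shoe x = 0 mm, y = 3 mm.
- heel_pad (a joint): How far the heel pad has been pressed into the sole (m): 0 = standing proud, untouched; grows as it is pressed down; 0.006 = against the stop. It takes about 3 N to start it, then it gives 1 mm per further newton up to a rigid stop at 6 mm; let go, it stays down (springing back 3 mm at most).
- toe_pad (a joint): How far the toe pad has been pressed into the sole (m): 0 = standing proud, untouched; grows as it is pressed down; 0.006 = against the stop. It takes about 3 N to start it, then it gives 1 mm per further newton up to a rigid stop at 6 mm; let go, it stays down (springing back 3 mm at most).
- middle_pad (a joint): How far the middle pad has been pressed into the sole (m): 0 = standing proud, untouched; grows as it is pressed down; 0.006 = against the stop. It takes about 3 N to start it, then it gives 1 mm per further newton up to a rigid stop at 6 mm; let go, it stays down (springing back 3 mm at most).
- board: Wooden board 360 x 320 x 15 mm, fixed to the table, under shoe and tools; origin at the centre of its underside, x along the shoe roughly, z up. Its toe rest, 50 x 90 mm, rises 35 mm above the board.
- hammer: Bystander: hammer 240 mm long lying on the board about 115 mm to the left (+y of the board) of the shoe's middle line, lower than 50 mm above the board. Leave it.
- pincers: Bystander: pincers with red handles, 175 mm long, 14 mm high, lying on the board about 115 mm to the right (-y of the board) of the shoe's middle line. Leave them.
- tin: Bystander: round steel tin, diameter 56 mm, 45 mm high, standing on the board ahead of the pincers. Origin at the centre of its underside. Leave it.

How it is judged (in metres and radians):
On the way, in this order (a step that is already met when the one before it is completed fails the run):
1. the heel pad is pressed down by 1 mm or more while the other two still stand proud (value of joint heel_pad above 0.001 m and value of joint each of toe_pad, middle_pad below 0.0007 m), for 0.2 s.
2. then the toe pad is pressed down by 1 mm or more while the middle pad still stands proud (value of joint heel_pad above 0.0008 m and value of joint toe_pad above 0.001 m and value of joint middle_pad below 0.0007 m), for 0.2 s.
3. last the middle pad is pressed down by 1 mm or more (value of joint each of heel_pad, toe_pad above 0.0008 m and value of joint middle_pad above 0.001 m), for 0.2 s.
At the end, for the whole second after the job is handed in: All three pads stay pressed down by at least 0.8 mm; the shoe is at rest and level (within 0.05 rad), within 20 mm of where it lay, and hammer, pincers and tin are within 20 mm of where they lay (value of joint each of heel_pad, toe_pad, middle_pad above 0.0008 m and distance of each of shoe, hammer, pincers, tin from where it was at the start of the episode below 0.02 m and angle between shoe's own z axis and vertical below 0.05 rad and linear speed of shoe below 0.02 m/s); the robot touches nothing.
It fails at once if the shoe or a pad is pressed harder than 25 N (contact force between any of the fingers, the arm and shoe above 25 N).
It fails at once if the shoe is lifted by more than 8 mm, tipped by more than 0.15 rad or shifted by more than 20 mm (z of shoe in the frame of board above 0.023 m or angle between shoe's own z axis and vertical above 0.15 rad or distance of shoe from where it was at the start of the episode above 0.02 m).
It fails at once if hammer, pincers or tin is moved by more than 20 mm (distance of any of hammer, pincers, tin from where it was at the start of the episode above 0.02 m).
It also fails if it takes over 48 s, if anything falls off the work surface, if the arm or the gripper's body presses on something with over 40 N, if the wrist force passes 120 N, or if a joint passes its speed limit or range.

ROBOT

A 6-joint arm with a two-finger parallel gripper is mounted at the origin on the work surface. World frame = base frame: x ahead of the robot, y to its left, z up, the work surface at z = 0. Lengths are in mm, angles in rad, forces in N, time in s.
With the tool pointing down it reaches from about 350 to 875 mm from the base axis. Payload 4.2 kg.
Tool frame: the origin (TCP) lies at the very end of the fingers, on their centre line; the grasp point (between the pads) lies 19 mm behind it; z points along the fingers, y is the direction in which the jaws open and shut (so a half turn about z gives the same grasp; the last joint's range is limited). The gripper opens to 85 mm and grips with 20 to 120 N. Pads are 22 mm wide; open, the fingers measure 114 mm over their backs; the gripper's body (76 mm by 85 mm) begins 54 mm behind the grasp point. The pads swing forward as they close: fully open they stand 13 mm farther back than shut.
Start: joints at [1.599, 0.385, 0.008, 0, -1.194, -0.259], TCP at [142.941, 608.414, 231.312] pointing down, gripper open.
Joint ranges: [-3.14, 3.14], [-1.21, 2.06], [-1.07, 1.41], [-3.16, 2.05], [-2.99, -0.16], [-3.1, 3.1]. Speed limits (rad/s): [2.79, 2.79, 3.14, 3.14, 3.14, 3.14].

INTERFACE

Orientations are given as a unit quaternion [x, y, z, w].
In Python, from bench import arm, optics, job gives the robot as it stands.
- The arm moves only by the tool send_rows, never from a script. Its argument "steps" is a list that holds one entry, the list of rows, each a list of 5 numbers: the shift along the tool's x, y, z in cm, then the turn about the tool's z in rad, then the opening, from 0 (shut) to 1 (fully open). A call has 1 to 10 rows; each row shifts and turns the pose as measured when the row begins, along the tool's axes as they then stand; what a row does not reach is not made up. A row lasts 1/12 s, in which the tool goes at most 41.7 mm and 7.16 degrees, less where a joint would pass 70% of its speed; a pose out of reach is approached as far as the arm can. A call with a gripper value outside its range is refused whole. The fingers move at their own pace and stop on an object; the grip force is fixed at half the most. Time passes only in rows, so rows that do not move let the fingers close. It gives the time, the measured TCP pose, the force and the opening at its end, in the units of the state.
- arm.read_state(): the state, without advancing time (a new reading comes with each control period).
- optics.get_image(name): name is "side" or "top"; returns (picture, depth): 480x640x3 uint8, blue, green, red; 480x640 float32, mm along the optical axis (not along the pixel's ray), 0 where there is no reading.
- optics.get_calibration(name): a dict with "K" (3x3 intrinsics, pixels), "rvec" (rotation vector, rad) and "tvec" (3), from world to camera coordinates, as OpenCV has them. Camera axes: x right, y down, z forward; pixel columns grow to the right and rows downward; lengths in mm; the calibration is good to about 2 mm. A picture is of the moment at which its call begins. get_calibration takes no time and is no camera call.
- job.job_done(): hands the job in, once; it reports no verdict.
The state is a dict: "clock": time; "joints": joint angles; "joint_vel": joint speeds; "joint_efforts": joint torques, N m; "position": TCP position; "ee_rot": TCP orientation; "contact_force": force on the tool from outside, world axes, zero at the start; "wrist_torque": the same for the moment, N m; "gripper_width": finger opening in mm.
Only numpy, scipy, OpenCV 4.12 (cv2) and the standard library are available. Lean on these libraries where they do the work, as an engineer would, in place of code of your own. Each camera call takes 0.05 s, during which the arm holds its last target. There are 200 camera calls.

## Working session

There is one attempt and no reset: what is moved stays moved. The work goes in short steps, Python scripts to look and compute and a tool call to move; the robot and the scene stay as the last step left them, time stands still between calls to the robot, and variables do not carry over. Pictures are saved under pics/ and viewed, about 8 in all and at most 12, crops included, and the job is handed in when it is done.

Besides the shell and the picture viewer there is one more tool, called after "Request:" as name(argument=value, ...) on one line, values as JSON. send_rows: Moves the arm, as the interface text tells. Its arguments: {"type":"object","properties":{"steps":{"type":"array","items":{"type":"array","items":{"type":"array","items":{"type":"number"}}}}},"required":["steps"]}

```bash
mkdir -p pics; cat > h.py <<'E'
import numpy as np, cv2
from bench import arm, optics, job
def cloud(name):
    im,d=optics.get_image(name); c=optics.get_calibration(name)
    K=np.array(c["K"],float).reshape(3,3);R=cv2.Rodrigues(np.array(c["rvec"],float))[0];t=np.array(c["tvec"],float).ravel()
    v,u=np.mgrid[:480,:640]
    p=np.stack([(u-K[0,2])/K[0,0]*d,(v-K[1,2])/K[1,1]*d,d],-1)
    w=(p-t)@R; w[d==0]=np.nan
    return im,d,w
E
python3 - <<'E'
from h import *
for n in("top","side"):
    im,d,w=cloud(n); cv2.imwrite(f"pics/{n}0.png",im); np.save(n+"0.npy",w)
s=arm.read_state();print(s)
E
```

```text
{'clock': 0.1, 'joints': array([ 1.59860598e+00,  3.85488895e-01,  6.75153366e-03, -3.97050637e-04,
       -1.19397165e+00, -2.58591981e-01]), 'joint_vel': array([-8.57407190e-04, -5.38329372e-04,  3.51152146e-03,  2.18193094e-03,
        4.54706013e-05,  2.81562894e-04]), 'joint_efforts': array([ 1.47164763e-03, -3.93317342e+01,  1.88929778e+01,  4.19796467e+00,
       -2.58852793e-03,  7.72088420e-07]), 'position': array([142.8411275 , 607.9313266 , 230.32672384]), 'ee_rot': array([ 9.93340919e-01, -1.15207944e-01, -4.61565691e-05,  9.72884999e-04]), 'contact_force': array([ 0.31484642, -0.28310214,  0.52605317]), 'wrist_torque': array([-0.02035364,  0.0551509 , -0.01392073]), 'gripper_width': 85.28033175215451}
```

View pics/top0.png

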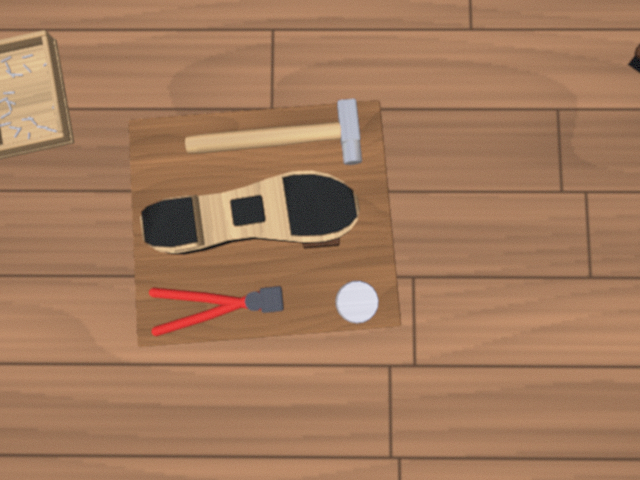

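View pics/side0.png

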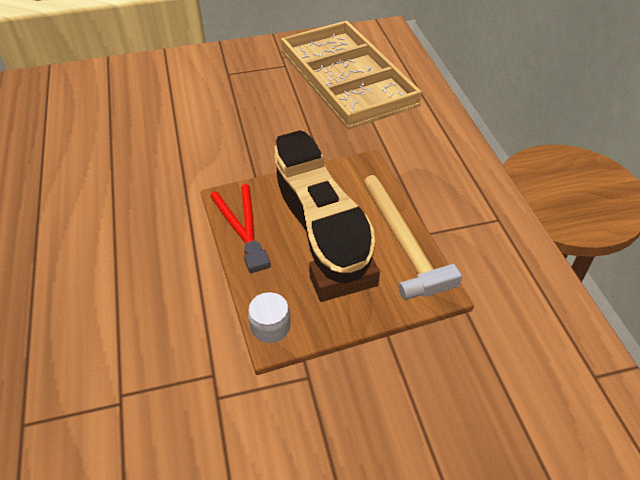

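The top view shows the heel pad at about (170,222), the middle pad at (248,210) and the toe pad at (320,206), with the hammer above the shoe and the pincers and tin below. Next I'll measure the pads.

```bash
python3 - <<'E'
from h import *
for n,seeds in(("top",[(170,222),(248,210),(320,206)]),("side",[(298,149),(322,193),(342,237)])):
    im=cv2.imread(f"pics/{n}0.png");w=np.load(n+"0.npy")
    m=((im.max(2)<60)&(w[...,2]>100)).astype(np.uint8)
    k,l,st,_=cv2.connectedComponentsWithStats(m,connectivity=4)
    C=[]
    for u,v in seeds:
        q=w[l==l[v,u]].astype(np.float32); r=cv2.minAreaRect(q[:,:2]); c=np.array(r[0]);C.append(c)
        print(n,l[v,u],len(q),"centre",c.round(1),"size",np.round(r[1],1),"z",np.percentile(q[:,2],[10,50,90]).round(1))
    d=C[2]-C[0];print("dist",np.linalg.norm(d),"yaw",np.degrees(np.arctan2(d[1],d[0])))
    print("board z",np.nanmedian(w[260:330,290:330,2]) if n=="top" else "")
# highest things
E
```

```text
Traceback (most recent call last):
cv2.error: OpenCV(4.12.0) /io/opencv/modules/imgproc/src/convhull.cpp:143: error: (-215:Assertion failed) total >= 0 && (depth == CV_32F || depth == CV_32S) in function 'convexHull'
```

```bash
python3 - <<'E'
from h import *
for n,seeds in(("top",[(170,222),(248,210),(320,206)]),("side",[(298,149),(322,193),(342,237)])):
    im=cv2.imread(f"pics/{n}0.png");w=np.load(n+"0.npy")
    m=((im.max(2)<60)&(w[...,2]>100)).astype(np.uint8)
    k,l,st,_=cv2.connectedComponentsWithStats(m,connectivity=4)
    C=[]
    for u,v in seeds:
        print(im[v,u],w[v,u].round(1))
        q=np.ascontiguousarray(w[l==l[v,u]][:,:3],np.float32); r=cv2.minAreaRect(np.ascontiguousarray(q[:,:2])); c=np.array(r[0]);C.append(c)
        print(n,l[v,u],len(q),"centre",c.round(1),"size",np.round(r[1],1),"z",np.percentile(q[:,2],[10,50,90]).round(1))
    d=C[2]-C[0];print("dist",np.linalg.norm(d),"yaw",np.degrees(np.arctan2(d[1],d[0])))
    if n=="top":print("board z",np.nanmedian(w[260:330,290:330,2]))
E
```

```text
[51 52 51] [578.4 193.5 135. ]
top 3 2138 centre [577.4 195.8] size [54.2 59. ] z [133.1 134.6 136. ]
[48 44 45] [595.7 104.1 118.5]
top 2 744 centre [595.2 104.6] size [30.9 36.4] z [118.  119.6 121.1]
[44 46 47] [600.7  17.2 119.6]
top 1 3471 centre [604.5  17.1] size [73.9 80.8] z [118.2 119.7 121.2]
dist 180.73038239860227 yaw -81.38375882020387
board z 15.562997000462971
[35 40 44] [579.2 185.1 133.6]
side 1 1102 centre [577.8 194.2] size [57.1 61.4] z [128.8 133.7 135.2]
[40 41 52] [594.7 102.1 117.4]
side 4 489 centre [595.3 102.3] size [33.2 40.3] z [115.7 118.7 120.3]
[34 41 47] [599.5  13.4 118.9]
side 11 2533 centre [605.3  15.1] size [78.2 83.9] z [117.2 119.  120.4]
dist 181.13508450987257 yaw -81.2832291044527
```

Both views agree to about 2 mm, and the heights match the expected 134 and 119 mm. The targets are heel (577.5,195), middle (595,103.5) and toe (605,16). I'll shut the gripper and turn the tool in line with the shoe, then travel high.

Request:
send_rows(steps=[[[0,0,0,-0.12,0],[0,0,0,-0.12,0],[0,0,0,-0.12,0],[0,0,0,-0.02,0],[0,0,0,0,0],[0,0,0,0,0]]])

```text
clock: 0.6
position: [142.4, 606.0, 226.5]
ee_rot: [0.997, 0.083, -0.001, 0.005]
contact_force: [0.6, -0.2, 0.6]
gripper_width: 12.0
```

Request:
send_rows(steps=[[[2.4,3.1,0,0,0],[2.4,3.1,0,0,0],[2.4,3.1,0,0,0],[2.4,3.1,0,0,0],[2.4,3.1,0,0,0],[2.4,3.1,0,0,0],[2.4,3.1,0,0,0],[2.4,3.1,0,0,0],[2.4,3.1,0,0,0],[2.4,3.1,0,0,0]]])

```text
clock: 1.43
position: [435.5, 333.3, 225.9]
ee_rot: [0.996, 0.086, -0.002, 0.005]
contact_force: [0.9, 0.8, 0.2]
gripper_width: 0.1
```

```bash
cat > g.py <<'E'
import sys
from h import *
from scipy.spatial.transform import Rotation as Ro
s=arm.read_state(); R=Ro.from_quat(s["ee_rot"]).as_matrix(); t=np.array([float(a) for a in sys.argv[1:4]])
print(s["clock"],s["position"].round(1),"F",s["contact_force"].round(2),"w",round(s["gripper_width"],1))
print("to go cm",(R.T@(t-s["position"])/10).round(2),"turn",round(np.degrees(np.arctan2(R[1,1],R[0,1])),1))
E
python3 g.py 577.5 195 134
```

```text
1.4333 [435.5 333.3 225.9] F [0.9  0.82 0.19] w 0.1
to go cm [11.67 15.95  9.3 ] turn -80.2
```

Request:
send_rows(steps=[[[2.4,3.2,0,0,0],[2.4,3.2,0,0,0],[2.4,3.2,0,0,0],[2.4,3.2,0,0,0],[2.0,3.0,0,0,0],[0,0,0,0,0],[0,0,2,0,0],[0,0,2,0,0],[0,0,1.5,0,0],[0,0,0,0,0]]])

```text
clock: 2.27
position: [587.7, 180.7, 169.6]
ee_rot: [0.997, 0.074, -0.001, 0.005]
contact_force: [-0.5, 0.8, -1.3]
gripper_width: 0.0
```

```bash
python3 g.py 577.5 195 134
```

```text
2.2667 [587.7 180.7 169.6] F [-0.49  0.81 -1.28] w 0.0
to go cm [-0.79 -1.6   3.55] turn -81.5
```

Request:
send_rows(steps=[[[-0.8,-1.6,0,0,0],[0,0,0.8,0,0],[0,0,0.8,0,0],[0,0,0.7,0,0],[0,0,0,0,0],[0,0,0,0,0]]])

```text
clock: 2.77
position: [577.6, 195.8, 146.2]
ee_rot: [0.997, 0.074, -0.0, 0.006]
contact_force: [-0.1, 0.3, 0.4]
gripper_width: -0.1
```

```bash
python3 g.py 577.5 195 134; python3 - <<'E'
from h import *
a=optics.get_image("top")[0][130:330,100:420]; b=optics.get_image("side")[0][60:340,180:460]
b=cv2.resize(b,(400,400),interpolation=cv2.INTER_CUBIC);a=cv2.resize(a,(400,250))
o=np.zeros((400,800,3),np.uint8);o[:250,:400]=a;o[:,400:]=b;cv2.imwrite("pics/heel.png",o)
E
```

```text
2.7667 [577.6 195.8 146.2] F [-0.09  0.29  0.45] w -0.1
to go cm [-0.02  0.06  1.22] turn -81.5
```

View pics/heel.png

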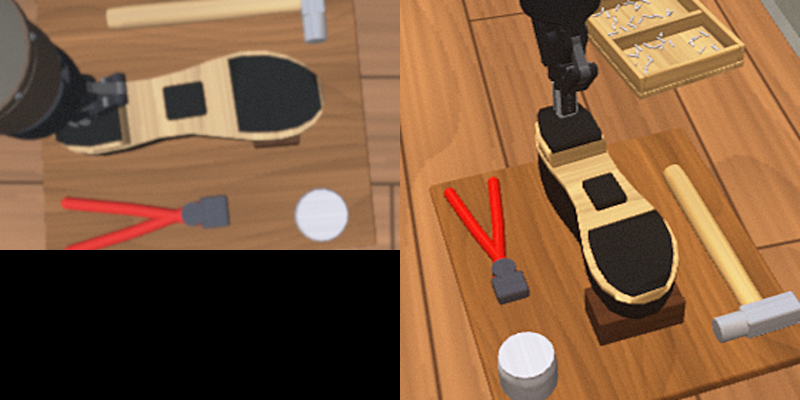

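Side view in the crop: the shut fingertips sit at about (568,108), over the heel pad. Now a gentle approach, reading the force.

Request:
send_rows(steps=[[[0,0,0.4,0,0],[0,0,0.4,0,0],[0,0,0.1,0,0],[0,0,0.1,0,0],[0,0,0,0,0]]])

```text
clock: 3.28
position: [578.5, 195.4, 136.5]
ee_rot: [0.997, 0.073, 0.001, 0.005]
contact_force: [0.4, 0.6, -0.2]
gripper_width: 0.2
```

Request:
send_rows(steps=[[[0,0,0.1,0,0],[0,0,0.1,0,0],[0,0,0,0,0]]])

```text
clock: 3.53
position: [578.6, 195.4, 134.4]
ee_rot: [0.997, 0.073, 0.001, 0.005]
contact_force: [-0.0, -0.8, -0.3]
gripper_width: 0.1
```

Request:
send_rows(steps=[[[0,0,0.1,0,0],[0,0,0.05,0,0],[0,0,0,0,0]]])

```text
clock: 3.78
position: [578.8, 195.5, 133.8]
ee_rot: [0.997, 0.073, 0.002, 0.005]
contact_force: [0.7, -0.2, -0.2]
gripper_width: 0.2
```

Request:
send_rows(steps=[[[0,0,0.1,0,0],[0,0,0,0,0]]])

```text
clock: 3.95
position: [579.0, 195.6, 133.2]
ee_rot: [0.997, 0.073, 0.002, 0.005]
contact_force: [-0.7, 1.2, 0.0]
gripper_width: 0.4
```

Request:
send_rows(steps=[[[0,0,0.1,0,0],[0,0,0,0,0]]])

```text
clock: 4.12
position: [579.1, 195.7, 132.6]
ee_rot: [0.997, 0.074, 0.002, 0.005]
contact_force: [-0.8, 0.4, -0.0]
gripper_width: 0.2
```

Request:
send_rows(steps=[[[0,0,0.1,0,0],[0,0,0.05,0,0],[0,0,0,0,0]]])

```text
clock: 4.37
position: [579.1, 195.7, 131.9]
ee_rot: [0.997, 0.074, 0.002, 0.005]
contact_force: [-0.1, 0.1, 1.0]
gripper_width: -0.2
```

Request:
send_rows(steps=[[[0,0,0.1,0,0],[0,0,0,0,0]]])

```text
clock: 4.53
position: [579.1, 195.7, 131.2]
ee_rot: [0.997, 0.074, 0.003, 0.005]
contact_force: [-0.7, -0.2, 0.6]
gripper_width: -0.3
```

Request:
send_rows(steps=[[[0,0,0.1,0,0],[0,0,0,0,0]]])

```text
clock: 4.7
position: [579.1, 195.7, 130.5]
ee_rot: [0.997, 0.074, 0.003, 0.005]
contact_force: [-0.9, 0.0, 2.4]
gripper_width: 0.1
```

Request:
send_rows(steps=[[[0,0,0.1,0,0],[0,0,0.05,0,0],[0,0,0,0,0]]])

```text
clock: 4.95
position: [579.1, 195.7, 129.8]
ee_rot: [0.997, 0.074, 0.003, 0.005]
contact_force: [-1.4, 0.1, 1.7]
gripper_width: 0.2
```

Request:
send_rows(steps=[[[0,0,0.1,0,0],[0,0,0.05,0,0],[0,0,0,0,0]]])

```text
clock: 5.2
position: [579.1, 195.7, 129.3]
ee_rot: [0.997, 0.074, 0.003, 0.005]
contact_force: [-1.6, -0.8, 2.5]
gripper_width: -0.6
```

Request:
send_rows(steps=[[[0,0,0.1,0,0],[0,0,0.05,0,0],[0,0,0,0,0]]])

```text
clock: 5.45
position: [579.1, 195.7, 128.7]
ee_rot: [0.997, 0.074, 0.003, 0.005]
contact_force: [-1.4, 0.8, 2.8]
gripper_width: -0.2
```

Request:
send_rows(steps=[[[0,0,0.15,0,0],[0,0,0.1,0,0],[0,0,0,0,0]]])

```text
clock: 5.7
position: [579.1, 195.7, 128.3]
ee_rot: [0.997, 0.075, 0.004, 0.005]
contact_force: [-0.6, -0.2, 2.1]
gripper_width: -0.1
```

Request:
send_rows(steps=[[[0,0,0.15,0,0],[0,0,0.1,0,0],[0,0,0,0,0]]])

```text
clock: 5.95
position: [579.2, 195.7, 128.3]
ee_rot: [0.997, 0.075, 0.004, 0.005]
contact_force: [-1.4, -1.5, 2.9]
gripper_width: 0.0
```

```bash
cat > t.py <<'E'
from h import *
# toe & middle pad & sole heights from top depth, away from arm
im,d,w=cloud("top"); w0=np.load("top0.npy")
for n,(u,v) in dict(heel=(155,225),mid=(248,210),toeL=(300,206),toeR=(345,206)).items():
    f=lambda a:np.nanmedian(a[v-6:v+7,u-6:u+7,2]).round(2)
    print(n,f(w0),f(w))
s=arm.read_state();print(s["position"].round(1),s["contact_force"].round(1))
E
python3 t.py
```

```text
heel 134.49 282.73
mid 119.56 119.52
toeL 119.79 119.81
toeR 119.62 119.52
[579.3 195.7 128.3] [-2.5 -0.8  5.7]
```

A zero row re-targets the measured pose and so relaxes the push. I'll use slightly larger push rows and end on a push.

Request:
send_rows(steps=[[[0,0,0.2,0,0],[0,0,0.2,0,0]]])

```text
clock: 6.17
position: [579.6, 195.8, 128.1]
ee_rot: [0.997, 0.076, 0.005, 0.006]
contact_force: [-7.1, -0.3, 14.8]
gripper_width: -0.4
```

Request:
send_rows(steps=[[[0,0,0.3,0,0],[0,0,0.3,0,0]]])

```text
clock: 6.33
position: [580.3, 196.0, 128.2]
ee_rot: [0.997, 0.077, 0.007, 0.006]
contact_force: [-8.7, 0.1, 17.9]
gripper_width: 0.4
```

```bash
python3 t.py
```

```text
heel 134.49 279.97
mid 119.56 120.05
toeL 119.79 120.1
toeR 119.62 120.11
[580.2 196.  128.1] [-8.4 -0.3 17.6]
```

The heel pad is against its stop: z is 128 (134 − 6) and the force jumped to 18 N. Backing off now.

Request:
send_rows(steps=[[[-0.05,0,-0.2,0,0],[0,0,-0.6,0,0],[0,0,-1.5,0,0],[0,0,-2.5,0,0],[0,0,-2.5,0,0],[0,0,0,0,0]]])

```text
clock: 6.88
position: [578.5, 196.4, 199.7]
ee_rot: [0.997, 0.077, 0.004, 0.007]
contact_force: [1.4, 0.2, 1.3]
gripper_width: -0.1
```

```bash
python3 g.py 605 16 119;python3 t.py; python3 - <<'E'
from h import *
b=optics.get_image("side")[0][100:340,180:480]
cv2.imwrite("pics/heel2.png",cv2.resize(b,(750,600),interpolation=cv2.INTER_CUBIC))
w0=np.load("side0.npy");w=cloud("side")[2]
for n,(u,v) in dict(heel=(298,150),mid=(322,193),toe=(342,237)).items():
    print(n,*[np.nanmedian(a[v-6:v+7,u-6:u+7,2]).round(2) for a in (w0,w)])
E
```

```text
6.8833 [578.5 196.4 199.7] F [1.42 0.21 1.25] w -0.1
to go cm [-0.2  18.12  8.33] turn -81.2
heel 134.49 131.73
mid 119.56 119.57
toeL 119.79 119.67
toeR 119.62 119.48
[577.2 196.  197.1] [-0.1  0.1 -0.1]
heel 133.99 131.05
mid 119.04 119.02
toe 119.16 119.26
```

View pics/heel2.png

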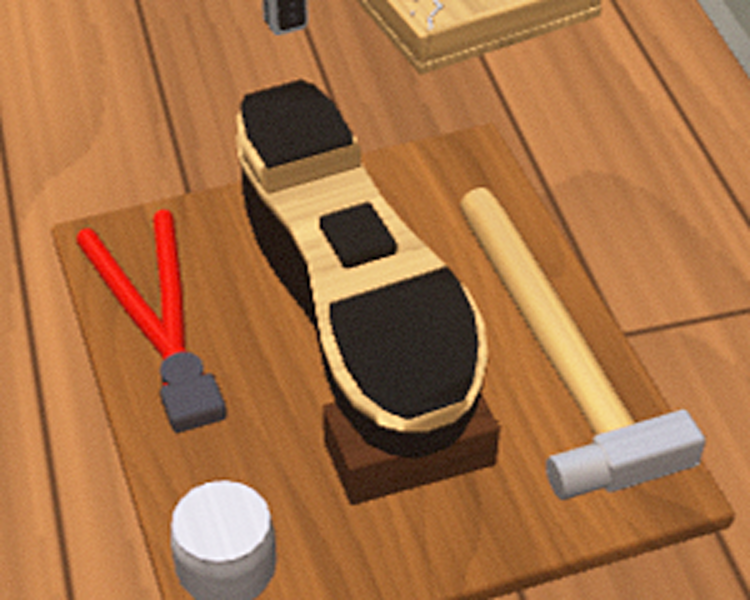

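The heel pad now stays down by about 2.8 mm (crop: heel top near (298,122)). The other pads stand proud and the shoe hasn't moved. Now the toe.

Request:
send_rows(steps=[[[0,3,0,0,0],[0,3,0,0,0],[0,3,0,0,0],[0,3,0,0,0],[0,3,0,0,0],[0,2,0,0,0],[0,0,2,0,0],[0,0,2,0,0],[0,0,1,0,0],[0,0,0,0,0]]])

```text
clock: 7.87
position: [595.5, 16.6, 127.8]
ee_rot: [0.997, 0.075, -0.013, 0.01]
contact_force: [-0.5, -0.3, 0.0]
gripper_width: -0.1
```

```bash
python3 g.py 605 16 119
```

```text
7.8667 [595.5  16.6 127.8] F [-0.54 -0.27  0.01] w -0.1
to go cm [0.95 0.19 0.86] turn -81.4
```

Request:
send_rows(steps=[[[0.5,0.1,-0.3,0,0],[0.4,0.1,0,0,0],[0,0,0.3,0,0],[0,0,0.3,0,0],[0,0,0.2,0,0]]])

```text
clock: 8.28
position: [606.0, 16.1, 121.3]
ee_rot: [0.997, 0.076, -0.014, 0.01]
contact_force: [-0.2, -0.2, 0.9]
gripper_width: -0.4
```

Request:
send_rows(steps=[[[0,0,0.1,0,0],[0,0,0.1,0,0]]])

```text
clock: 8.45
position: [606.1, 16.4, 119.4]
ee_rot: [0.997, 0.076, -0.013, 0.01]
contact_force: [-0.2, 0.2, 0.2]
gripper_width: 0.0
```

Request:
send_rows(steps=[[[0,0,0.1,0,0],[0,0,0.1,0,0]]])

```text
clock: 8.62
position: [606.2, 16.4, 118.6]
ee_rot: [0.997, 0.076, -0.013, 0.011]
contact_force: [-1.8, 0.9, 3.5]
gripper_width: -0.3
```

Request:
send_rows(steps=[[[0,0,0.12,0,0],[0,0,0.12,0,0],[0,0,0.12,0,0]]])

```text
clock: 8.87
position: [606.2, 16.5, 117.0]
ee_rot: [0.997, 0.077, -0.012, 0.011]
contact_force: [-2.0, -0.2, 5.9]
gripper_width: -0.3
```

Request:
send_rows(steps=[[[0,0,0.15,0,0],[0,0,0.15,0,0]]])

```text
clock: 9.03
position: [606.2, 16.4, 115.2]
ee_rot: [0.997, 0.077, -0.011, 0.011]
contact_force: [-3.6, 1.0, 7.0]
gripper_width: 0.4
```

Request:
send_rows(steps=[[[0,0,0.15,0,0],[0,0,0.15,0,0]]])

```text
clock: 9.2
position: [606.2, 16.4, 113.9]
ee_rot: [0.997, 0.077, -0.011, 0.011]
contact_force: [-2.8, -0.1, 8.5]
gripper_width: -0.2
```

The toe pad is about 5 mm in at 8.5 N. Backing off and checking.

Request:
send_rows(steps=[[[0,0,0,0,0],[0,0,-0.4,0,0],[0,0,-1.5,0,0],[0,0,-2,0,0],[0,-3,0,0,0],[0,-3,0,0,0],[0,-2.7,0,0,0],[0,0,0,0,0],[0,0,0,0,0]]])

```text
clock: 9.95
position: [594.2, 106.1, 150.0]
ee_rot: [0.997, 0.075, -0.011, 0.009]
contact_force: [-0.7, -0.3, -0.0]
gripper_width: 0.1
```

```bash
python3 g.py 595 103.5 119;python3 t.py; python3 - <<'E'
from h import *
w0=np.load("side0.npy");w=cloud("side")[2]
for n,(u,v) in dict(heel=(298,150),mid=(322,193),toe=(342,237),toe2=(345,255)).items():
    print(n,*[np.nanmedian(a[v-6:v+7,u-6:u+7,2]).round(2) for a in (w0,w)])
E
```

```text
9.95 [594.2 106.1 150. ] F [-0.7  -0.34 -0.03] w 0.1
to go cm [0.11 0.22 3.1 ] turn -81.4
heel 134.49 131.19
mid 119.56 168.97
toeL 119.79 116.55
toeR 119.62 116.37
[594.1 105.9 149.9] [ 0.9  0.8 -0.9]
heel 133.99 131.13
mid 119.04 118.93
toe 119.16 115.91
toe2 119.02 116.06
```

The toe pad stays down by about 3.2 mm and the middle pad still stands proud. Now the middle.

Request:
send_rows(steps=[[[0.1,0.2,0.6,0,0],[0,0,0.8,0,0],[0,0,0.6,0,0],[0,0,0.2,0,0],[0,0,0.1,0,0],[0,0,0,0,0]]])

```text
clock: 10.55
position: [594.6, 98.3, 122.5]
ee_rot: [0.997, 0.071, -0.013, 0.01]
contact_force: [-0.3, 0.0, -0.1]
gripper_width: -0.2
```

```bash
python3 g.py 595 103.5 119; python3 - <<'E'
from h import *
b=optics.get_image("side")[0][130:290,240:440]
cv2.imwrite("pics/mid.png",cv2.resize(b,(750,600),interpolation=cv2.INTER_CUBIC))
E
```

```text
10.55 [594.6  98.3 122.5] F [-0.28  0.05 -0.07] w -0.2
to go cm [ 0.12 -0.52  0.33] turn -81.8
```

View pics/mid.png

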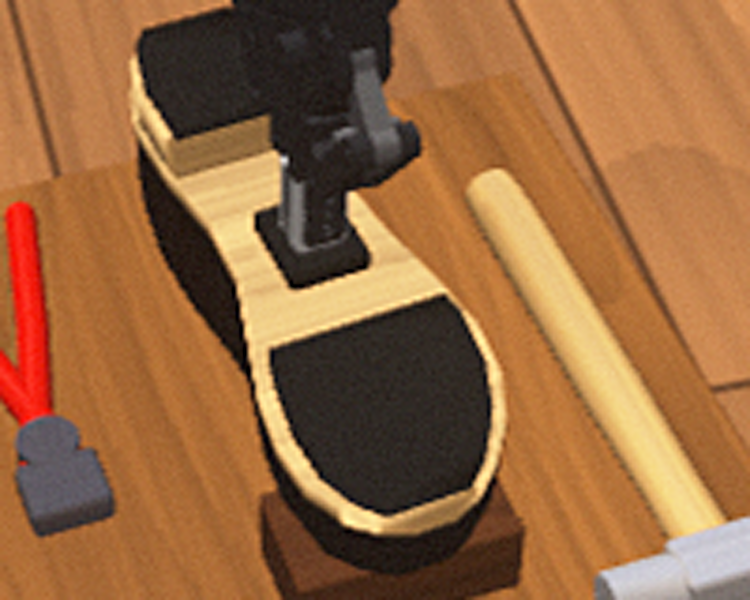

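The fingertips are over the middle pad, at crop (318,245), and about 5 mm too far toward the toe. I'll correct that and press.

Request:
send_rows(steps=[[[0.1,-0.5,0,0,0],[0,0,0.1,0,0],[0,0,0.1,0,0],[0,0,0.1,0,0]]])

```text
clock: 10.93
position: [595.8, 104.1, 120.3]
ee_rot: [0.997, 0.071, -0.011, 0.01]
contact_force: [-0.5, -0.4, -0.5]
gripper_width: 0.2
```

Request:
send_rows(steps=[[[0,0,0.12,0,0],[0,0,0.12,0,0]]])

```text
clock: 11.1
position: [595.9, 104.3, 118.5]
ee_rot: [0.997, 0.072, -0.011, 0.01]
contact_force: [-2.5, -0.5, 3.9]
gripper_width: -0.4
```

Request:
send_rows(steps=[[[0,0,0.12,0,0],[0,0,0.12,0,0]]])

```text
clock: 11.27
position: [595.9, 104.3, 117.3]
ee_rot: [0.997, 0.072, -0.011, 0.01]
contact_force: [-1.5, 0.0, 4.4]
gripper_width: -0.1
```

Request:
send_rows(steps=[[[0,0,0.15,0,0],[0,0,0.15,0,0]]])

```text
clock: 11.43
position: [595.9, 104.3, 115.6]
ee_rot: [0.997, 0.072, -0.01, 0.01]
contact_force: [-2.3, 0.6, 5.3]
gripper_width: -0.5
```

Request:
send_rows(steps=[[[0,0,0.15,0,0],[0,0,0.15,0,0]]])

```text
clock: 11.6
position: [595.9, 104.2, 114.4]
ee_rot: [0.997, 0.072, -0.01, 0.01]
contact_force: [-3.0, 0.1, 7.8]
gripper_width: -0.6
```

Request:
send_rows(steps=[[[0,0,0,0,0],[0,0,-0.4,0,0],[0,0,-1.5,0,0],[0,0,-3,0,0],[0,0,-3,0,0],[0,0,-3,0,0],[-3,0,0,0,0],[-3,0,0,0,0],[-3,0,0,0,0],[0,0,0,0,0]]])

```text
clock: 12.43
position: [507.3, 93.6, 226.1]
ee_rot: [0.997, 0.071, -0.011, 0.009]
contact_force: [-0.7, 0.3, -0.3]
gripper_width: 0.1
```

```bash
python3 g.py 595 103.5 119;python3 t.py; python3 - <<'E'
from h import *
w0=np.load("side0.npy");im,_,w=cloud("side")
for n,(u,v) in dict(heel=(298,150),mid=(322,193),toe=(342,237),toe2=(345,255)).items():
    print(n,*[np.nanmedian(a[v-6:v+7,u-6:u+7,2]).round(2) for a in (w0,w)])
cv2.imwrite("pics/end.png",im)
E
```

```text
12.4333 [507.3  93.6 226.1] F [-0.71  0.31 -0.31] w 0.1
to go cm [ 9.06  0.07 10.51] turn -81.9
heel 134.49 585.42
mid 119.56 116.53
toeL 119.79 116.44
toeR 119.62 116.41
[509.8  94.2 226.6] [ 0.7 -0.5  0.1]
heel 133.99 130.98
mid 119.04 115.92
toe 119.16 115.87
toe2 119.02 115.88
```

View pics/end.png

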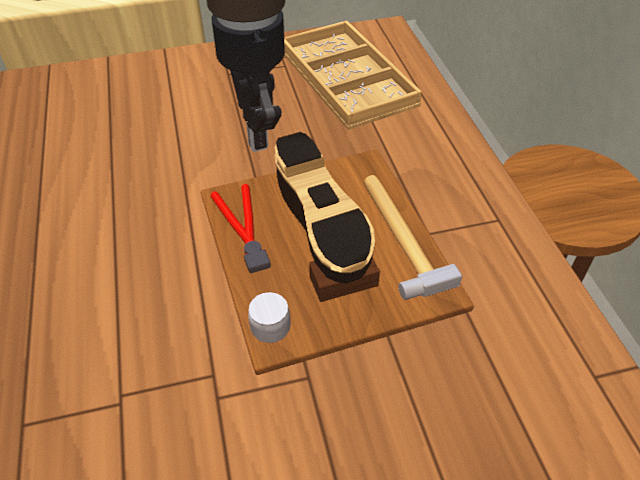

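All three pads stay down by about 3 mm. The shoe and tools are where they were, the middle pad is still at (322,195), and the arm is clear of everything.

```bash
python3 -c "from bench import job; print(job.job_done())"
```

```text
the job is handed in; nothing more can be done
None
```

I pressed the heel, toe and middle pads in that order with the shut fingertips, then backed the arm clear and handed the job in at about 12.5 s. No verdict was reported.

| Pad | Highest vertical force read (N) | Pressed in (mm) | Stays down (mm) |
|---|---|---|---|
| Heel | 17.9 | 6 (reached the stop) | 3.0 |
| Toe | 8.5 | about 5 | 3.3 |
| Middle | 7.8 | about 4.7 | 3.1 |

- **Order:** depth readings taken after the heel and toe presses showed the pads still to come at their original height.
- **Final checks:** in the last side view the shoe, hammer, pincers and tin show no visible shift, and the arm touches nothing. I checked the tools by eye only.
- **Heel pressed too hard:** the heel press was firmer than intended. With about 8 N of sideways force it came to roughly 20 N, under the 25 N limit. I misread the force because rows that don't move let the push relax, and corrected this for the other two pads.
- **Last top view:** the arm hid the heel in it, so the final heel figure comes from the side camera only.

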